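Change the tube insert in a sloped block warmer

ROBOT

A 6-joint arm with a two-finger parallel gripper is mounted at the origin on the work surface. World frame = base frame: x ahead of the robot, y to its left, z up, the work surface at z = 0. Lengths are in m, angles in rad, forces in N, time in s.
With the tool pointing down it reaches from about 0.4 to 0.825 m from the base axis. Payload 7 kg.
Tool frame: the origin (TCP) lies on the centre line of the jaws, within the pads' length; the fingertips stand 19 mm ahead of it and the grasp point (between the pads) is the TCP; z points along the fingers, y is the line along which they close (so a half turn about z gives the same grasp; the last joint's range is limited). The gripper opens to 88 mm and grips with 3 to 60 N. Pads are 19 mm wide; open, the fingers measure 130 mm over their backs; the gripper's body (78 mm by 193 mm) begins 47 mm behind the grasp point.
Start: joints at [1.502, 0.359, 0.012, 0, -1.224, -0.288], TCP at [0.236, 0.632, 0.246] pointing down, gripper open.
Joint ranges: [-3.07, 3.07], [-1.43, 2.12], [-1.02, 1.25], [-3.03, 1.67], [-3.05, -0], [-3.03, 3.03]. Speed limits (rad/s): [2.39, 2.39, 3.01, 3.14, 3.14, 3.14].

INTERFACE

Orientations are given as [roll, pitch, yaw] about the fixed x, y, z axes, in that order (R = Rz(yaw) Ry(pitch) Rx(roll)).
In Python, from station import arm, imaging, models gives the robot as it stands.
- The arm moves only by the tool play_rows, never from a script. Its arguments are lists of equal length, an entry for each row: "travel": the shift along the tool's x, y, z in units of 25 mm (1.0 is 25 mm), a list of three; "twist": the turn about the tool's z in units of 0.15 rad (1.0 is 0.15 rad). A call has 1 to 8 rows; each row shifts and turns the commanded pose from where the row before left it, along the tool's axes as they then stand; what a row does not reach is not made up. A row lasts 1/8 s, in which the tool goes at most 62.5 mm and 10.7 degrees, less where a joint would pass 70% of its speed; a pose out of reach is approached as far as the arm can. A call with a number of a shift or a turn outside -1 to 1 is refused whole. A call with a gripper value outside its range is refused whole. "fingers" is the opening, from 0 (shut) to 1 (fully open), set as the call begins (left out, the last holds). The fingers move at their own pace and stop on an object; "newtons" is the grip in N (left out, the last holds). Time passes only in rows, so rows that do not move let the fingers close. It gives the time, the measured TCP pose, the force, the opening and the grip force at its end, in the units of the state.
- arm.get_state(): the state, without advancing time (a new reading comes with each control period).
- imaging.grab_frame(name): name is "side" or "top"; returns a dict with "pixels" (420x560x3 uint8, red, green, blue), "fx", "fy", "cx", "cy" (pixels), "R" (3x3) and "t" (3): a world point X has camera coordinates R X + t. Camera axes: x right, y down, z forward; pixel columns grow to the right and rows downward; lengths in m; the calibration is good to about 2 mm. A picture is of the moment at which its call begins. There is no depth.
- arm.job_done(): hands the job in; it is judged then, once.
Trained networks look in the newest picture that a camera, given by its name, has taken for a name from the list of things; names that differ only in an ending like _2 or _b are one class to them, and where a whole thing is asked for, a point or a joint stands for the part that bears it (a point fixed in the world has none). Each returns a list of dicts, best first, with "confidence" (0 to 1); they miss things now and then, are a little off and sometimes report something else, mostly with a low value. They report only what shows in the picture. A call takes as long as a camera call. They do not tell look-alikes from the thing itself.
- models.boxes_of(name, camera): "extent" ([centre column, centre row, width, height] in pixels, round what is visible of it).
- models.silhouettes(name, camera): "pixels" (420x560 bool, what is visible of it) and "extent" ([centre column, centre row, width, height] in pixels, round what is visible of it).
The state is a dict: "t": time; "q": joint angles; "qd": joint speeds; "joint_efforts": joint torques, N m; "eef_pos": TCP position; "ee_rot": TCP orientation; "force": force on the tool from outside, world axes, zero at the start; "moment": the same for the moment, N m; "width": finger opening in m; "gripper_force": force on a finger pad.
Only numpy, scipy, OpenCV 4.12 (cv2) and the standard library are available. Lean on these libraries where they do the work, as an engineer would, in place of code of your own. Each camera call takes 0.05 s, during which the arm holds its last target. There are 200 camera calls.

TASK

Change the insert of the sloped block warmer: lift out the six-well insert and set it down flat in the blue tub, then seat the fifteen-well insert fully home in the warmer's pocket, flat and square. Finally swing the steel keeper bar across it as far as it goes and let go; leave the small spare insert and the specimen cups where they are.

Things in the scene. Friction and masses are not known exactly. Their poses are not given: they have to be found in the camera images.
- station: the warmer's foot, grey plastic, 200 x 150 x 10 mm, fixed to the table; origin under its centre, x from its low front (towards the robot) to its high rear. Its white head slopes up to the rear at 30 degrees and carries the pocket: in the pocket's frame the head's top face is at z = 14 mm, x = -70 to 110 mm, y = -70 to 70 mm.
- pocket: rectangular pocket in the sloping head, 93 (x) by 59 (y) mm, 14 mm deep, 3 mm chamfer at the mouth; origin at its floor's centre, x up the slope, y left, z square out of the slope (30 degrees from vertical, towards the robot). An insert goes in long side along x, either way round, 1.5 mm play per side; seated, its origin lies on this one and 20 mm of it stands out.
- keeper (a joint): angle of the steel keeper bar (12 mm wide, 6 mm thick) about the pocket's z. 0: shut at its stop, pointing along the pocket's -y across the insert; grows as it swings up-slope and away, to a stop at 1.75; starts at 1.3 to 1.75. Light friction (about 1 N at the knob), stays where left. Passes 2.5 mm above a seated insert.
- keeper_pivot (a point): top of the pivot post, on the axis, at the bar's underside: in the pocket's frame (34, 50, 36.5) mm; the post is 22 mm in diameter.
- keeper_knob (a point): the keeper's upright round black knob, 16 mm diameter and 32 mm tall, 66 mm from the pivot axis; the point is at mid-height on its axis, 16 mm above the bar's top and 22 mm above the bar's underside (58.5 mm above the pocket's floor).
- used: the six-well insert: aluminium block 90 (x) x 56 (y) x 34 (z) mm, about 0.32 kg, with two rows of three dark 22 mm wells on top; origin at the centre of its underside, z up through its top. Starts seated in the pocket.
- fresh: the fifteen-well insert: aluminium block 90 (x) x 56 (y) x 34 (z) mm, about 0.34 kg, with three rows of five dark 12 mm wells on top; origin at the centre of its underside. Starts flat on the table.
- spare: the small spare insert: aluminium block 70 x 48 x 34 mm with four 18 mm wells; origin at the centre of its underside. Stays where it is. It and the fifteen-well insert start in either of two places to the robot's right.
- tub: blue open tub 240 (x) x 220 (y) x 34 (z) mm, walls and floor 5 mm, fixed; origin under its centre, inner floor 5 mm above it. Two specimen cups stand in the half at +x; the half at -x is free (free spot centred at x = -40, y = 0 mm).
- cup_a: specimen cup with yellow lid, 62 mm diameter, 68 mm tall, standing in the tub; origin at the centre of its underside
- cup_b: another such cup in the tub
- cup_c: another such cup, on the table beyond the warmer to the right
Not all that is in view belongs to the job. Leave any orange look-alike of the fresh alone.

How it is judged:
On the way, in this order (a step that is already met when the one before it is completed fails the run):
1. the six-well insert lies flat in the tub, let go (x of used in the frame of tub between -0.112 and 0.112 m and y of used in the frame of tub between -0.102 and 0.102 m and z of used in the frame of tub below 0.012 m and angle between used's own z axis and vertical below 0.1 rad and contact force between used and the fingers below 0.1 N), for 0.2 s.
2. the fifteen-well insert is fully home in the pocket, let go (x of fresh in the frame of pocket between -0.004 and 0.004 m and y of fresh in the frame of pocket between -0.004 and 0.004 m and z of fresh in the frame of pocket between -0.0025 and 0.0025 m and angle between the z axis of fresh and the z axis of pocket, either way round below 0.05 rad and angle between the x axis of fresh and the x axis of pocket, either way round below 0.06 rad and contact force between fresh and the fingers below 0.1 N), for 0.2 s.
3. the keeper bar is swung shut across it (value of joint keeper below 0.1 rad), for 0.2 s.
At the end, for the whole second after the job is handed in: The six-well insert rests flat (within 0.1 rad) on the tub's floor; the fifteen-well insert is in the pocket within 4 mm sideways and 2.5 mm of the floor, flat within 0.05 rad and square within 0.06 rad; the keeper is within 0.1 rad of its stop; all at rest and let go (all of step 1 and x of fresh in the frame of pocket between -0.004 and 0.004 m and y of fresh in the frame of pocket between -0.004 and 0.004 m and z of fresh in the frame of pocket between -0.0025 and 0.0025 m and angle between the z axis of fresh and the z axis of pocket, either way round below 0.05 rad and angle between the x axis of fresh and the x axis of pocket, either way round below 0.06 rad and value of joint keeper below 0.1 rad and linear speed of each of fresh, used below 0.02 m/s); the robot touches nothing.
It fails at once if the spare insert or a specimen cup is shoved more than 25 mm or tipped over (distance of any of spare, cup_a, cup_b, cup_c from where it was at the start of the episode above 0.025 m or angle between any of spare, cup_a, cup_b, cup_c's own z axis and vertical above 0.5 rad).
It also fails if it takes over 72 s, if anything falls off the work surface, if the arm or the gripper's body presses on something with over 40 N, if the wrist force passes 120 N, or if a joint passes its speed limit or range.

## Working session

There is one attempt and no reset: what is moved stays moved. The work goes in short steps, Python scripts to look and compute and a tool call to move; the robot and the scene stay as the last step left them, time stands still between calls to the robot, and variables do not carry over. Pictures are saved under pics/ and viewed, at most 10 in all, crops included, and the job is handed in when it is done.

Besides the shell and the picture viewer there is one more tool, called after "Emit:" by a JSON object that holds its "op" and its "data". play_rows: Moves the arm, as the interface text tells. Shifts and turns lie within -1 to 1; 1 stands for 25 mm of shift or 0.15 rad of turn. Its arguments: {"type":"object","properties":{"travel":{"type":"array","items":{"type":"array","items":{"type":"number"}}},"twist":{"type":"array","items":{"type":"number"}},"fingers":{"type":"number"},"newtons":{"type":"number"}},"required":["travel","twist"]}

```bash
ls; mkdir -p pics; python3 - <<'E'
from station import arm,imaging,models
import cv2,numpy as np
for c in ("side","top"):
    f=imaging.grab_frame(c); cv2.imwrite(f"pics/{c}0.png",f["pixels"][:,:,::-1])
    print(c,f["fx"],f["fy"],f["cx"],f["cy"],np.round(f["R"],4).tolist(),np.round(f["t"],4).tolist())
    for n in "station used fresh spare tub keeper cup_a".split():
        print(n,[(round(d["confidence"],2),np.round(d["extent"]).astype(int).tolist(),int(d["pixels"].sum())) for d in models.silhouettes(n,c)])
print(arm.get_state())
E
```

```text
pics
side 394.0744257295979 394.0744257295979 283.99953731932993 216.61679795863222 [[0.7328, -0.6804, 0.0018], [-0.3491, -0.3782, -0.8574], [0.5841, 0.6277, -0.5147]] [-0.3774, 0.2986, 0.7139]
station [(0.94, [293, 224, 94, 101], 4559)]
used [(0.69, [282, 219, 36, 34], 741)]
fresh [(0.77, [385, 373, 61, 45], 2076), (0.7, [265, 343, 49, 43], 1640), (0.69, [334, 330, 41, 51], 1317)]
spare [(0.63, [422, 316, 38, 38], 904)]
tub [(0.9, [198, 212, 105, 56], 3038)]
keeper [(0.74, [286, 187, 22, 29], 160)]
cup_a [(0.8, [206, 189, 22, 25], 397), (0.8, [420, 251, 24, 30], 662), (0.66, [226, 198, 15, 27], 414)]
top 392.3897311178599 392.3897311178599 276.2696009802084 212.87572134902283 [[-0.0216, -0.9997, 0.0089], [-0.9959, 0.0207, -0.0879], [0.0877, -0.0108, -0.9961]] [0.0237, 0.5333, 1.1746]
station [(0.58, [271, 200, 59, 73], 2792)]
used [(0.95, [268, 208, 22, 34], 620)]
fresh [(0.66, [341, 288, 39, 27], 615), (0.59, [361, 245, 30, 33], 652)]
spare [(0.92, [392, 193, 23, 25], 408)]
tub [(0.61, [155, 227, 76, 84], 5024)]
keeper []
cup_a [(0.89, [354, 135, 20, 18], 368), (0.72, [137, 198, 23, 22], 416), (0.57, [172, 202, 21, 24], 375)]
{'t': 0.8, 'q': array([ 1.50213062e+00,  3.58571401e-01,  1.18948601e-02,  2.82829529e-06,
       -1.22409932e+00, -2.88061081e-01]), 'qd': array([ 9.63764543e-06, -3.81537557e-04, -1.61540612e-03,  4.43463795e-04,
       -8.10582106e-04,  1.28779955e-03]), 'joint_efforts': array([ 5.26056920e-04, -5.82280397e+01,  2.93285733e+01,  7.00183421e+00,
        1.26486298e-02, -2.98119937e-05]), 'eef_pos': array([0.23575108, 0.6324654 , 0.24557802]), 'ee_rot': array([-3.14157228e+00,  3.26329302e-06, -3.56725823e-01]), 'force': array([0.92893128, 0.55546435, 0.71872304]), 'moment': array([-0.00609958, -0.00296231,  0.00490911]), 'gripper_force': 0.0, 'width': 0.0877374738780076}
```

View pics/side0.png

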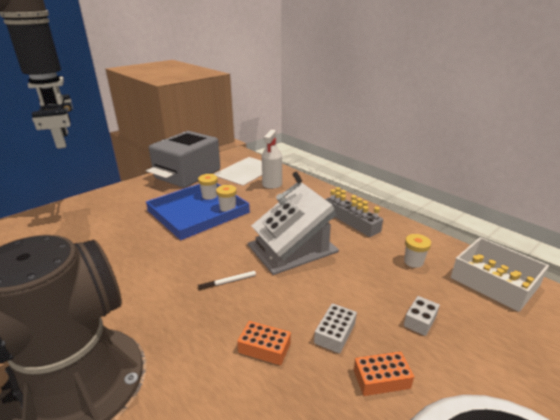

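View pics/top0.png

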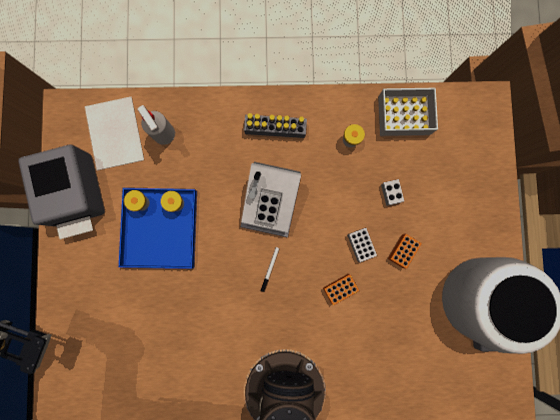

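```bash
cat > h.py <<'E'
import cv2,numpy as np
from scipy.optimize import least_squares
from scipy.spatial.transform import Rotation as Rot
from station import arm,imaging,models
def proj(f,X):
    c=np.atleast_2d(X)@np.array(f["R"]).T+np.array(f["t"])
    return np.c_[f["fx"]*c[:,0]/c[:,2]+f["cx"], f["fy"]*c[:,1]/c[:,2]+f["cy"]]
def crop(f,ext,k=6,m=6):
    c,r,w,h=ext; x0,y0=int(c-w/2-m),int(r-h/2-m); x1,y1=int(c+w/2+m),int(r+h/2+m)
    x0,y0=max(x0,0),max(y0,0)
    g=f["pixels"][y0:y1,x0:x1]
    return cv2.resize(g,None,fx=k,fy=k,interpolation=cv2.INTER_CUBIC),x0,y0,k
def wells(f,ext,lo,hi,thr=None,m=2):
    """dark blobs (col,row,area) within extent, area limits in native px"""
    im,x0,y0,k=crop(f,ext,6,m)
    g=im.max(2)                       # dark in all channels
    if thr is None: thr,_=cv2.threshold(g,0,255,cv2.THRESH_OTSU)
    n,l,s,c=cv2.connectedComponentsWithStats((g<thr).astype(np.uint8))
    H,W=g.shape
    return np.array([[ (c[i][0]+.5)/k-.5+x0,(c[i][1]+.5)/k-.5+y0,s[i][4]/k/k] for i in range(1,n)
        if lo<s[i][4]/k/k<hi and s[i][0]>0 and s[i][1]>0 and s[i][0]+s[i][2]<W and s[i][1]+s[i][3]<H]),thr
E
python3 - <<'E'
from h import *
F={c:imaging.grab_frame(c) for c in("side","top")}
E={("used","side"):[282,219,36,34],("used","top"):[268,208,22,34],("fresh","side"):[334,330,41,51],("fresh","top"):[361,245,30,33],("key","side"):[297,185,40,40],("key","top"):[255,183,40,40]}
rows=[]
for (n,c),e in E.items():
    for thr in (None,60,90):
        w,t=wells(F[c],e,1.5,45,thr); print(n,c,t,len(w)); 
    print(np.round(w,1).tolist())
    rows.append(cv2.resize(crop(F[c],e,6,3)[0],(260,280)))
m=np.vstack([np.hstack(rows[0:4:2]+[rows[4]]),np.hstack([rows[1],rows[3],rows[5]])])
cv2.imwrite("pics/m1.png",m[:,:,::-1])
E
```

```text
used side 158.0 0
used side 60 6
used side 90 6
[[285.7, 205.8, 19.0], [291.1, 210.6, 19.6], [277.4, 213.0, 18.1], [282.7, 217.8, 20.2], [269.2, 220.1, 18.0], [274.1, 225.0, 19.9]]
used top 81.0 6
used top 60 6
used top 90 10
[[264.4, 198.4, 43.9], [274.0, 200.5, 44.9], [279.0, 203.5, 2.2], [262.7, 207.4, 41.9], [272.1, 209.5, 43.9], [278.1, 208.1, 1.9], [277.1, 213.1, 1.8], [261.0, 216.2, 41.1], [270.3, 218.2, 41.0], [276.1, 217.5, 1.9]]
fresh side 156.0 14
fresh side 60 0
fresh side 90 15
[[334.3, 307.7, 4.0], [341.9, 310.4, 3.6], [331.4, 312.8, 4.2], [349.4, 313.0, 4.5], [339.0, 315.5, 4.3], [328.4, 317.9, 4.9], [346.5, 318.3, 4.9], [335.9, 320.7, 4.8], [325.2, 323.3, 5.5], [343.8, 323.6, 5.4], [333.0, 326.1, 5.3], [321.9, 328.9, 6.2], [340.7, 329.1, 6.0], [329.8, 331.9, 6.5], [337.7, 334.9, 6.6]]
fresh top 116.0 15
fresh top 60 16
fresh top 90 15
[[363.7, 232.2, 9.9], [358.6, 234.1, 9.0], [353.5, 236.1, 9.4], [365.7, 237.5, 10.1], [360.6, 239.4, 9.5], [355.5, 241.2, 9.1], [367.7, 242.6, 9.4], [362.7, 244.6, 9.4], [357.5, 246.4, 9.4], [369.7, 247.7, 9.5], [364.6, 249.7, 9.7], [359.6, 251.7, 9.6], [371.8, 252.9, 9.2], [366.7, 254.8, 9.6], [361.6, 256.8, 9.9]]
key side 171.0 0
key side 60 1
key side 90 1
[[296.9, 177.4, 44.7]]
key top 116.0 7
key top 60 2
key top 90 6
[[256.8, 162.7, 4.4], [262.2, 163.9, 2.8], [266.9, 165.0, 2.5], [254.4, 183.9, 4.7], [255.5, 192.2, 3.5], [264.4, 198.4, 43.9]]
```

View pics/m1.png

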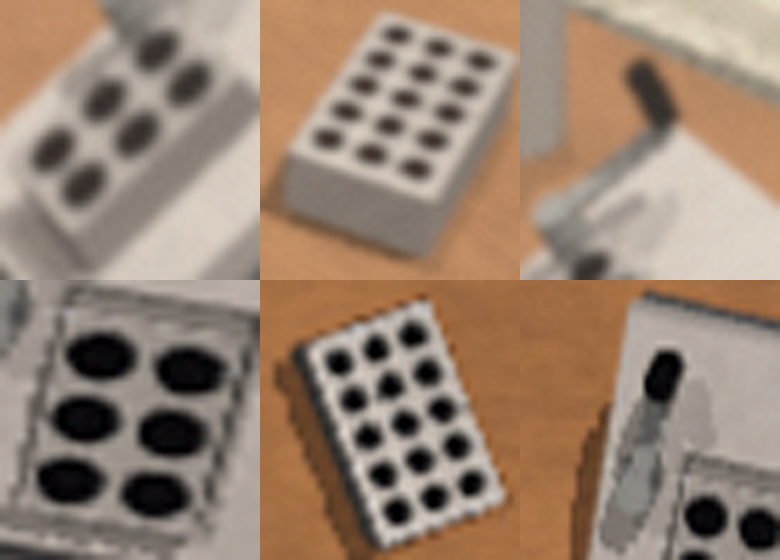

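```bash
cat >> h.py <<'E'
from scipy.optimize import linear_sum_assignment as lsa
def fitgrid(obs,nx,ny,tilt,x0,free,guesspitch):
    """obs: list of (frame,Nx2). params x,y,z,yaw,px,py,(tilt); origin of block underside; returns best"""
    ii=np.array([(i-(nx-1)/2,j-(ny-1)/2) for i in range(nx) for j in range(ny)])
    def pts(p):
        R=Rot.from_euler("zy",[p[3],-p[6]]).as_matrix()
        return np.array(p[:3])+np.c_[ii[:,0]*p[4],ii[:,1]*p[5],np.full(len(ii),.034)]@R.T
    best=None
    for yaw in x0[3]:
        p=np.array([*x0[:3],yaw,*guesspitch,tilt])
        for it in range(6):
            P=pts(p); A=[]
            for f,o in obs:
                q=proj(f,P); D=np.linalg.norm(q[:,None]-(o[None]-(o.mean(0)-q.mean(0) if it==0 else 0)),axis=2); A.append(lsa(D))
            def res(v):
                pp=p.copy(); pp[free]=v; P=pts(pp)
                return np.concatenate([(proj(f,P)[a]-o[b]).ravel() for (f,o),(a,b) in zip(obs,A)])
            s=least_squares(res,p[free]); p[free]=s.x
        r=np.sqrt(np.mean(s.fun**2))
        if best is None or r<best[1]: best=(p,r)
    return best
E
python3 - <<'E'
from h import *
F={c:imaging.grab_frame(c) for c in("side","top")}
g=lambda c,e,lo,hi,thr:(F[c],wells(F[c],e,lo,hi,thr)[0][:,:2])
ys=np.arange(-1.5,1.6,.25)
U=[g("side",[282,219,36,34],10,60,90),g("top",[268,208,22,34],10,60,81)]
for fr in ([0,1,2,3,4,5],[0,1,2,3,4,5,6]):
    print("used",[ (np.round(p,4).tolist(),round(r,3)) for p,r in [fitgrid(U,3,2,np.pi/6,(.53,0,.06,ys),fr,(.028,.026))]])
S=[g("side",[334,330,41,51],1.5,20,90),g("top",[361,245,30,33],5,20,100)]
for fr in ([0,1,3,4,5],[0,1,2,3,4,5],[0,1,2,3,4,5,6]):
    print("fresh",[ (np.round(p,4).tolist(),round(r,3)) for p,r in [fitgrid(S,5,3,0,(.42,-.23,0.,ys),fr,(.016,.016))]])
# tub, spare, cups & knob rough
def ray(c,uv,z):
    f=F[c];R=np.array(f["R"]);C=-R.T@np.array(f["t"]);d=R.T@np.array([(uv[0]-f["cx"])/f["fx"],(uv[1]-f["cy"])/f["fy"],1])
    return C+d*(z-C[2])/d[2]
for n,z in(("tub",.034),("spare",.034),("cup_a",.068),("station",.0)):
    for d in models.silhouettes(n,"top"):
        m=d["pixels"].astype(np.uint8); ct=max(cv2.findContours(m,0,2)[0],key=cv2.contourArea); (c,s,a)=cv2.minAreaRect(ct)
        print(n,round(d["confidence"],2),np.round(ray("top",c,z),3),np.round([ray("top",q,z)[:2] for q in cv2.boxPoints((c,s,a))],3).tolist())
# knob by two rays
def tri(a,b):
    fun=lambda X:np.r_[(proj(F["side"],X)-a).ravel(),(proj(F["top"],X)-b).ravel()]
    s=least_squares(fun,[.6,.05,.1]);return s.x,s.fun
im,x0,y0,k=crop(F["top"],[255,174,16,20],6,2); l=(im.max(2)<75).astype(np.uint8); n,L,s,c=cv2.connectedComponentsWithStats(l)
print([(np.round([c[i][0]/k+x0-.4,c[i][1]/k+y0-.4],1).tolist(),s[i][4]/36) for i in range(1,n) if s[i][4]>100])
i=1+np.argmax(s[1:,4]); print(tri([296.9,177.4],[c[i][0]/k+x0-.4,c[i][1]/k+y0-.4]))
E
```

```text
used [([0.5549, 0.0387, 0.0865, -0.2053, 0.0279, 0.0259, 0.5236], np.float64(0.299))]
used [([0.5552, 0.0387, 0.0867, -0.2075, 0.0279, 0.0259, 0.5337], np.float64(0.297))]
fresh [([0.432, -0.244, 0.0, 0.3361, 0.0165, 0.0165, 0.0], np.float64(0.296))]
fresh [([0.4313, -0.2445, 0.0018, 0.3365, 0.0165, 0.0165, 0.0], np.float64(0.154))]
fresh [([0.4312, -0.2445, 0.0018, 0.3366, 0.0165, 0.0165, -0.0017], np.float64(0.154))]
tub 0.93 [0.5   0.369 0.034] [[0.384, 0.485], [0.627, 0.484], [0.618, 0.25], [0.375, 0.255]]
spare 0.59 [ 0.59  -0.343  0.034] [[0.619, -0.308], [0.631, -0.365], [0.561, -0.377], [0.549, -0.321]]
cup_a 0.92 [ 0.759 -0.222  0.068] [[0.756, -0.175], [0.807, -0.228], [0.763, -0.269], [0.712, -0.216]]
cup_a 0.76 [0.573 0.32  0.068] [[0.605, 0.354], [0.603, 0.286], [0.541, 0.286], [0.542, 0.354]]
cup_a 0.74 [0.575 0.422 0.068] [[0.566, 0.469], [0.62, 0.443], [0.585, 0.375], [0.531, 0.402]]
station 0.91 [0.581 0.032 0.   ] [[0.495, 0.132], [0.704, 0.085], [0.668, -0.07], [0.46, -0.021]]
station 0.44 [0.559 0.037 0.   ] [[0.515, 0.078], [0.616, 0.056], [0.603, -0.005], [0.501, 0.017]]
[([256.8, 175.7], np.float64(44.80555555555556))]
(array([0.6194037 , 0.063678  , 0.18630884]), array([ 0.03963257, -0.00410318, -0.02657853,  0.03111066]))
```

```bash
cat >> h.py <<'E'
P0=np.array([.5553,.0389,.0850]); PY=-.206
RP=Rot.from_euler("zy",[PY,-np.pi/6]).as_matrix()
pk=lambda x,y,z:P0+RP@(np.array([x,y,z])/1000)
def go(T,yaw,s=None,q=True):
    s=s or arm.get_state(); e=s["eef_pos"]; y0=s["ee_rot"][2] if not isinstance(s["ee_rot"],float) else 0
    tw=-((yaw-y0+np.pi)%(2*np.pi)-np.pi)/.15
    d=np.array(T)-e; c,n=np.cos(yaw),np.sin(yaw)
    t=np.array([c*d[0]+n*d[1],n*d[0]-c*d[1],-d[2]])/.025
    print("target",np.round(T,4),"twist",round(tw,2),"then travel",np.round(t,2)); 
    return {"t":s["t"],"eef_pos":np.array(T),"ee_rot":np.array([0,0,yaw])}
E
python3 - <<'E'
from h import *
k=RP.T@(np.array([.6194,.0637,.1863])-P0)*1000; print("knob pk",k, "theta",np.arctan2(k[0]-34,50-k[1]),np.hypot(k[0]-34,50-k[1]))
s=go([*pk(0,0,38)[:2],.246],PY); s=go([*pk(0,0,38)[:2],.15],PY,s); go(pk(0,0,38),PY,s)
E
```

```text
knob pk [98.84488898 45.9907236  55.6783734 ] theta 1.5090462140299816 64.9687149636434
target [0.5363 0.0389 0.246 ] twist -1.01 then travel [ 1.662e+01  2.078e+01 -2.000e-02]
target [0.5363 0.0389 0.15  ] twist -0.0 then travel [ 0.   -0.    3.84]
target [0.5363 0.0389 0.1179] twist -0.0 then travel [ 0.   -0.    1.28]
```

Emit:
{"op": "play_rows", "data": {"travel": [[0,0,0],[0.79,0.99,0],[0.79,0.99,0],[0.79,0.99,0],[0.79,0.99,0],[0.79,0.99,0],[0.79,0.99,0],[0.79,0.99,0]], "twist": [-1,0,0,0,0,0,0,0], "fingers": 1, "newtons": 25}}

```text
t: 2.2
eef_pos: [0.3361, 0.4331, 0.2457]
ee_rot: [-3.141, -0.0, -0.207]
force: [-0.2, 0.4, -1.1]
width: 0.0879
gripper_force: 0.0
```

Emit:
{"op": "play_rows", "data": {"travel": [[0.79,0.99,0],[0.79,0.99,0],[0.79,0.99,0],[0.79,0.99,0],[0.79,0.99,0],[0.79,0.99,0],[0.79,0.99,0],[0.79,0.99,0]], "twist": [0,0,0,0,0,0,0,0]}}

```text
t: 3.2
eef_pos: [0.4499, 0.2069, 0.2458]
ee_rot: [-3.141, -0.0, -0.207]
force: [0.4, 0.2, -0.6]
width: 0.0878
gripper_force: 0.0
```

Emit:
{"op": "play_rows", "data": {"travel": [[0.79,0.99,0],[0.79,0.99,0],[0.79,0.99,0],[0.79,0.99,0],[0.79,0.99,0],[0.79,0.99,0],[0,0,0],[0,0,0]], "twist": [0,0,0,0,0,0,0,0]}}

```text
t: 4.2
eef_pos: [0.5347, 0.0384, 0.2455]
ee_rot: [-3.142, 0.0, -0.208]
force: [0.4, 0.7, 0.7]
width: 0.0876
gripper_force: 0.0
```

```bash
python3 - <<'E'
from h import *
s=arm.get_state(); print(s["t"],s["eef_pos"],s["ee_rot"],s["q"])
s=go([*pk(0,0,38)[:2],.15],PY); go(pk(0,0,38),PY,s)
E
```

```text
4.2 [0.53471781 0.03836339 0.24551682] [-3.14151073e+00  1.13429048e-04 -2.07550738e-01] [ 4.37409820e-01  1.30190804e-01 -2.93799322e-01 -1.46638266e-04
 -1.14684760e+00  9.25896088e-01]
target [0.5363 0.0389 0.15  ] twist -0.01 then travel [ 0.06 -0.03  3.82]
target [0.5363 0.0389 0.1179] twist -0.0 then travel [ 0.   -0.    1.28]
```

Emit:
{"op": "play_rows", "data": {"travel": [[0.06,0,1],[0,0,1],[0,0,1],[0,0,0.9],[0,0,0.6],[0,0,0.4],[0,0,0.2],[0,0,0]], "twist": [0,0,0,0,0,0,0,0]}}

```text
t: 5.2
eef_pos: [0.5365, 0.0384, 0.1182]
ee_rot: [-3.142, -0.0, -0.207]
force: [0.3, -0.3, 0.0]
width: 0.0873
gripper_force: 0.0
```

```bash
python3 - <<'E'
from h import *
f=imaging.grab_frame("side"); im=crop(f,[285,200,110,90],6,0)[0]; cv2.imwrite("pics/g1.png",im[:,:,::-1])
s=arm.get_state(); print(s["eef_pos"],s["force"],s["ee_rot"]); print((RP.T@(s["eef_pos"]-P0))*1000)
E
```

```text
[0.53673499 0.0384065  0.11848536] [1.02822651 0.43154856 0.03393684] [-3.14134916e+00 -5.96241613e-04 -2.06650610e-01]
[ 0.7517977  -0.34706553 38.28167273]
```

View pics/g1.png

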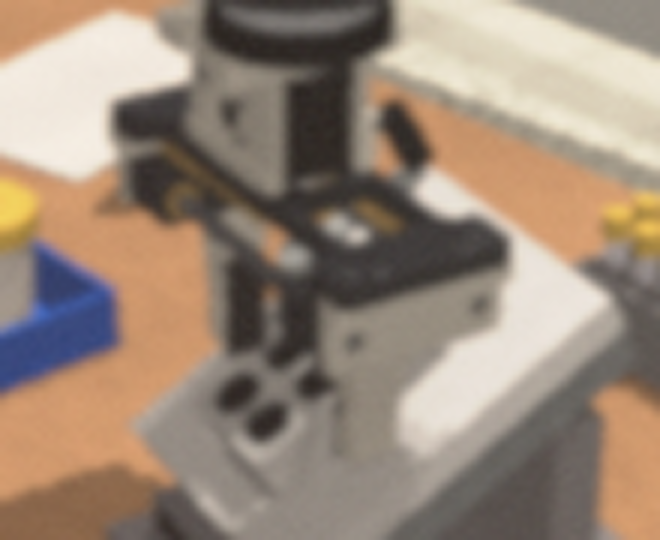

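The fingers straddle the six-well block, one on each side, with the tips just over the head. I'll close on it.

Emit:
{"op": "play_rows", "data": {"travel": [[0,0,0],[0,0,0],[0,0,0],[0,0,0],[0,0,0],[0,0,0]], "twist": [0,0,0,0,0,0], "fingers": 0, "newtons": 30}}

```text
t: 6.0
eef_pos: [0.5364, 0.0384, 0.1181]
ee_rot: [-3.142, 0.0, -0.207]
force: [0.0, 1.0, 2.2]
width: 0.0557
gripper_force: 29.8
```

```bash
python3 - <<'E'
from h import *
s=arm.get_state(); print(s["t"],s["width"],s["gripper_force"],s["eef_pos"],s["force"],s["moment"],s["ee_rot"])
a=go(s["eef_pos"]+RP@[0,0,.03],PY); a=go(a["eef_pos"]+[0,0,.09],PY,a)
tt=go([.46,.369,a["eef_pos"][2]],-0.02,a); go([.46,.369,.10],-.02,tt)
E
```

```text
6.0 0.05569498975339955 29.845109581947327 [0.5364188  0.03835639 0.11813251] [0.04282057 0.9546652  2.17731497] [0.22472409 0.35263589 0.00911431] [-3.14157838e+00  2.48340250e-05 -2.06796306e-01]
target [0.5214 0.0384 0.1441] twist -0.01 then travel [-0.59  0.12 -1.04]
target [0.5214 0.0384 0.2341] twist -0.0 then travel [ 0.  -0.  -3.6]
target [0.46   0.369  0.2341] twist -1.24 then travel [ -2.72 -13.17  -0.  ]
target [0.46  0.369 0.1  ] twist -0.0 then travel [ 0.   -0.    5.36]
```

```bash
sed -i 's/from_euler("zy"/from_euler("ZY"/' h.py; python3 - <<'E'
from h import *
F={c:imaging.grab_frame(c) for c in("side","top")}
for c in F: F[c]["pixels"]=cv2.imread(f"pics/{c}0.png")[:,:,::-1]
g=lambda c,e,lo,hi,thr:(F[c],wells(F[c],e,lo,hi,thr)[0][:,:2])
ys=np.arange(-1.5,1.6,.25)
U=[g("side",[282,219,36,34],10,60,90),g("top",[268,208,22,34],10,60,81)]
for fr in ([0,1,2,3,4,5],[0,1,2,3,4,5,6]):
    p,r=fitgrid(U,3,2,np.pi/6,(.53,0,.06,ys),fr,(.028,.026)); print(np.round(p,4),r)
    R=Rot.from_euler("ZY",[p[3],-np.pi/6]).as_matrix(); k=R.T@(np.array([.6194,.0637,.1863])-p[:3])*1000
    print("knob pk",k,"theta",np.arctan2(k[0]-34,50-k[1]),np.hypot(k[0]-34,50-k[1]),"tcp",R.T@(arm.get_state()["eef_pos"]-p[:3])*1000)
E
```

```text
[ 0.5545  0.0347  0.0865 -0.2362  0.028   0.0271  0.5236] 0.2112772361449864
knob pk [98.71725048 43.3852736  58.25949364] theta 1.4689404011319955 65.05441656769695 tcp [-0.09809138 -0.68291363 36.59275391]
[ 0.5545  0.0347  0.0865 -0.2364  0.028   0.0271  0.5243] 0.2112632008004272
knob pk [98.68474498 43.40105135 58.26420033] theta 1.4691309691431302 65.02047643868647 tcp [-0.12232309 -0.6833358  36.59268373]
```

Emit:
{"op": "play_rows", "data": {"travel": [[-0.1,0,-0.17],[-0.2,0,-0.35],[-0.3,0.02,-0.52],[-0.3,0,-0.52],[0,0,-0.7],[0,0,-1],[0,0,-1],[0,0,-0.3]], "twist": [0,0,0,0,0,0,0,0]}}

```text
t: 7.1
eef_pos: [0.5147, 0.0428, 0.2344]
ee_rot: [-3.139, -0.003, -0.207]
force: [-0.3, 0.2, -3.8]
width: 0.0556
gripper_force: 29.8
```

```bash
sed -i 's/^P0=.*/P0=np.array([.5547,.0348,.0862]); PY=-.236/' h.py; python3 - <<'E'
from h import *
s=arm.get_state(); print(s["t"],s["width"],s["gripper_force"],s["eef_pos"],s["force"])
z=s["eef_pos"][2]
a=go([.46,.369,z],-0.02); go([.46,.369,.09],-.02,a)
F={c:imaging.grab_frame(c) for c in("side","top")}
im=np.hstack([cv2.resize(crop(F["side"],[285,190,120,110],4,0)[0],(480,440)),cv2.resize(crop(F["top"],[160,225,80,100],4,0)[0],(320,440))])
cv2.imwrite("pics/l1.png",im[:,:,::-1])
# tub edges from top mask: blue threshold
h=cv2.cvtColor(F["top"]["pixels"],cv2.COLOR_RGB2HSV); m=((h[...,0]>105)&(h[...,0]<130)&(h[...,1]>150)&(h[...,2]>60)).astype(np.uint8); m[:,:105]=0;m[:,215:]=0;m[:170]=0;m[290:]=0
ct=max(cv2.findContours(m,0,2)[0],key=cv2.contourArea); r=cv2.minAreaRect(cv2.convexHull(ct)); f=F["top"]
R=np.array(f["R"]);C=-R.T@np.array(f["t"])
def ray(u,z):
    d=R.T@np.array([(u[0]-f["cx"])/f["fx"],(u[1]-f["cy"])/f["fy"],1]); return C+d*(z-C[2])/d[2]
q=np.array([ray(u,.034)[:2] for u in cv2.boxPoints(r)]); print(q,q.mean(0))
E
```

```text
7.1 0.05560593838999232 29.838142096996307 [0.51473747 0.04280665 0.23440482] [-0.32707122  0.15994217 -3.84496229]
target [0.46   0.369  0.2344] twist -1.24 then travel [ -2.45 -13.    -0.  ]
target [0.46  0.369 0.09 ] twist -0.0 then travel [ 0.   -0.    5.78]
[[0.61827548 0.48152315]
 [0.61380718 0.26063877]
 [0.48021065 0.26106506]
 [0.48485528 0.47978038]] [0.54928715 0.37075184]
```

View pics/l1.png

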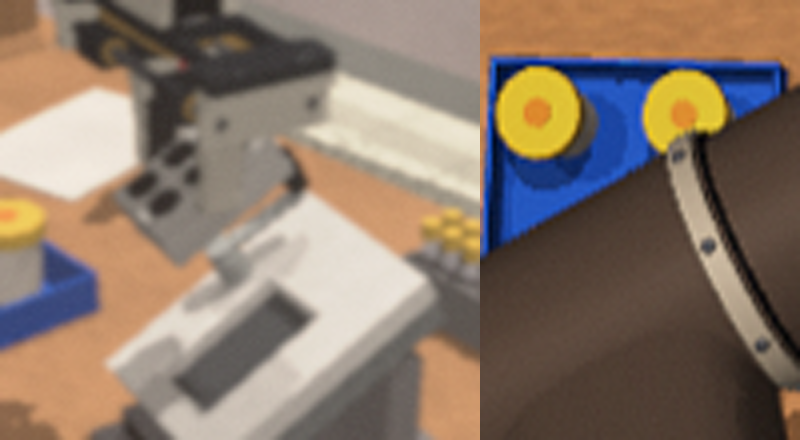

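Emit:
{"op": "play_rows", "data": {"travel": [[0,0,0],[0,0,0],[-0.19,-1,0],[-0.19,-1,0],[-0.19,-1,0],[-0.19,-1,0],[-0.19,-1,0],[-0.19,-1,0]], "twist": [-0.7,-0.54,0,0,0,0,0,0]}}

```text
t: 8.2
eef_pos: [0.488, 0.1934, 0.2307]
ee_rot: [3.14, 0.002, -0.021]
force: [1.4, -0.7, -3.8]
width: 0.0559
gripper_force: 29.8
```

Emit:
{"op": "play_rows", "data": {"travel": [[-0.19,-1,0],[-0.19,-1,0],[-0.19,-1,0],[-0.19,-1,0],[-0.19,-1,0],[-0.19,-1,0],[-0.19,-1,0],[0,0,0]], "twist": [0,0,0,0,0,0,0,0]}}

```text
t: 9.2
eef_pos: [0.459, 0.371, 0.2317]
ee_rot: [3.141, 0.0, -0.019]
force: [-0.7, -0.8, -2.9]
width: 0.056
gripper_force: 29.8
```

Emit:
{"op": "play_rows", "data": {"travel": [[0,0,1],[0,0,1],[0,0,1],[0,0,1],[0,0,1],[0,0,0.8],[0,0,0.5],[0,0,0]], "twist": [0,0,0,0,0,0,0,0]}}

```text
t: 10.2
eef_pos: [0.4591, 0.3683, 0.0739]
ee_rot: [3.14, 0.001, -0.021]
force: [-0.4, -0.0, -2.7]
width: 0.0558
gripper_force: 29.8
```

Emit:
{"op": "play_rows", "data": {"travel": [[0,0,0],[0,0,0.2],[0,0,0.2],[0,0,0.2],[0,0,0.2],[0,0,0.2],[0,0,0.2],[0,0,0]], "twist": [0,0,0,0,0,0,0,0], "newtons": 7}}

```text
t: 11.2
eef_pos: [0.4588, 0.3684, 0.0438]
ee_rot: [3.141, 0.001, -0.021]
force: [1.1, 0.6, -1.8]
width: 0.0558
gripper_force: 7.0
```

```bash
python3 - <<'E'
from h import *
s=arm.get_state(); print(s["t"],s["width"],s["gripper_force"],s["eef_pos"],s["force"],s["moment"])
f=imaging.grab_frame("side"); im=crop(f,[190,185,130,110],6,0)[0]; cv2.imwrite("pics/t1.png",im[:,:,::-1])
E
```

```text
11.2 0.05579410786472895 6.99986569583416 [0.45882657 0.36837146 0.0438444 ] [ 1.08359165  0.57395206 -1.77877153] [ 0.178667   -0.16870756 -0.03750818]
```

View pics/t1.png

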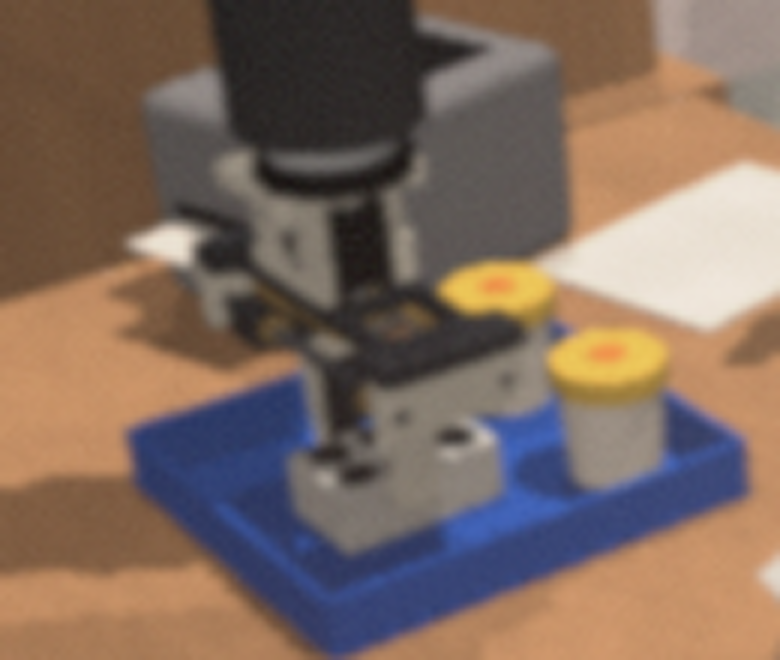

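The six-well block is down and nearly flat in the free half at about (390,490) in the crop, and the cups are untouched. I'll release it, rise and go to the fresh block.

Emit:
{"op": "play_rows", "data": {"travel": [[0,0,0],[0,0,0],[0,0,0],[0,0,-1],[0,0,-1],[0,0,-1],[0,0,-1],[0,0,-1]], "twist": [0,0,0,0,0,0,0,0], "fingers": 1}}

```text
t: 12.25
eef_pos: [0.4592, 0.3685, 0.1705]
ee_rot: [-3.142, 0.0, -0.021]
force: [-0.1, 0.6, 0.8]
width: 0.0875
gripper_force: 0.0
```

Emit:
{"op": "play_rows", "data": {"travel": [[0,0,-1],[0,0,-1],[0,0,0],[0,0,0],[0,0,0]], "twist": [0,0,-0.8,-0.8,-0.78]}}

```text
t: 12.88
eef_pos: [0.4592, 0.3685, 0.2197]
ee_rot: [-3.141, -0.0, 0.34]
force: [0.6, 0.3, 0.4]
width: 0.0877
gripper_force: 0.0
```

```bash
python3 - <<'E'
from h import *
s=arm.get_state(); print(s["t"],s["eef_pos"],s["ee_rot"])
a=go([.4316,-.2443,s["eef_pos"][2]],.3365); go([.4316,-.2443,.039],.3365,a)
f=imaging.grab_frame("side"); print([(round(d["confidence"],2),np.round(d["extent"]).tolist()) for d in models.boxes_of("used","side")])
w=wells(f,[198,212,60,50],4,60,80)[0]; print(np.round(w,1).tolist())
E
```

```text
12.875 [0.45920611 0.36853307 0.21972975] [-3.14139245e+00 -5.11939274e-05  3.40008984e-01]
target [ 0.4316 -0.2443  0.2197] twist 0.02 then travel [-9.14 22.77 -0.  ]
target [ 0.4316 -0.2443  0.039 ] twist -0.0 then travel [0.   0.   7.23]
[(0.72, [190.0, 209.0, 33.0, 26.0])]
[[195.5, 199.2, 4.7], [181.5, 207.1, 25.8], [192.0, 205.5, 4.1]]
```

Emit:
{"op": "play_rows", "data": {"travel": [[-0.4,1,0],[-0.4,1,0],[-0.4,1,0],[-0.4,1,0],[-0.4,1,0],[-0.4,1,0],[-0.4,1,0],[-0.4,1,0]], "twist": [0,0,0,0,0,0,0,0]}}

```text
t: 13.98
eef_pos: [0.4496, 0.1517, 0.2196]
ee_rot: [-3.142, -0.0, 0.336]
force: [-0.0, 0.1, 0.6]
width: 0.0876
gripper_force: 0.0
```

Emit:
{"op": "play_rows", "data": {"travel": [[-0.4,1,0],[-0.4,1,0],[-0.4,1,0],[-0.4,1,0],[-0.4,1,0],[-0.4,1,0],[-0.4,1,0],[-0.4,1,0]], "twist": [0,0,0,0,0,0,0,0]}}

```text
t: 14.98
eef_pos: [0.4397, -0.0634, 0.2196]
ee_rot: [3.142, -0.0, 0.336]
force: [0.5, 0.1, -0.3]
width: 0.0873
gripper_force: 0.0
```

Emit:
{"op": "play_rows", "data": {"travel": [[-0.4,1,0],[-0.4,1,0],[-0.4,1,0],[-0.4,1,0],[-0.4,1,0],[-0.4,1,0],[-0.3,0.77,0],[0,0,0]], "twist": [0,0,0,0,0,0,0,0]}}

```text
t: 15.98
eef_pos: [0.4315, -0.2452, 0.2193]
ee_rot: [-3.141, 0.0, 0.334]
force: [-0.0, 0.8, -0.2]
width: 0.0875
gripper_force: 0.0
```

```bash
python3 - <<'E'
from h import *
s=arm.get_state(); print(s["t"],s["eef_pos"],s["ee_rot"])
go([.4316,-.2443,.0395],.3365)
E
```

```text
15.975 [ 0.43147174 -0.24522508  0.21933953] [-3.14142728e+00  4.79734982e-04  3.33936715e-01]
target [ 0.4316 -0.2443  0.0395] twist -0.02 then travel [ 0.02 -0.03  7.19]
```

Emit:
{"op": "play_rows", "data": {"travel": [[0,-0.03,1],[0,0,1],[0,0,1],[0,0,1],[0,0,1],[0,0,1],[0,0,0.8],[0,0,0.39]], "twist": [0,0,0,0,0,0,0,0]}}

```text
t: 16.98
eef_pos: [0.4314, -0.2428, 0.039]
ee_rot: [-3.141, 0.001, 0.336]
force: [0.3, 1.0, 0.7]
width: 0.0876
gripper_force: 0.0
```

Emit:
{"op": "play_rows", "data": {"travel": [[0,0,0],[0,0,0],[0,0,0],[0,0,0],[0,0,0],[0,0,0]], "twist": [0,0,0,0,0,0], "fingers": 0, "newtons": 20}}

```text
t: 17.73
eef_pos: [0.4327, -0.2432, 0.0404]
ee_rot: [3.141, -0.001, 0.337]
force: [-1.2, 0.5, 5.5]
width: 0.0557
gripper_force: 20.0
```

Emit:
{"op": "play_rows", "data": {"travel": [[0,0,-0.3],[0,0,-1],[0,0,-1],[0,0,-1],[0,0,-1],[0,0,-1],[0,0,-1],[0,0,-1]], "twist": [0,0,0,0,0,0,0,0]}}

```text
t: 18.73
eef_pos: [0.4312, -0.2427, 0.2228]
ee_rot: [-3.14, 0.001, 0.336]
force: [0.6, 0.0, -2.3]
width: 0.0556
gripper_force: 20.0
```

```bash
python3 - <<'E'
from h import *
s=arm.get_state(); print(s["t"],s["eef_pos"],s["ee_rot"],s["width"],s["force"])
# C: pad contact centre, tool 12 mm below TCP. tilt position
C=pk(15,-15,14+27)+[0,0,.012]
Z=lambda n: pk(15,-15,14+n)+[0,0,.012]
a=go([*Z(75)[:2],s["eef_pos"][2]],PY); a=go(Z(75),PY,a); a=go(Z(46),PY,a); a=go(Z(27),PY,a)
f=imaging.grab_frame("side"); cv2.imwrite("pics/f1.png",crop(f,[320,260,160,130],5,0)[0][:,:,::-1])
E
```

```text
18.725 [ 0.43121197 -0.24269873  0.22282282] [-3.14039360e+00  8.57536520e-04  3.35804351e-01] 0.05557026560919536 [ 0.6452707   0.03395127 -2.29142864]
target [0.5206 0.0276 0.2228] twist 3.81 then travel [  0.95 -11.35  -0.  ]
target [0.5206 0.0276 0.1828] twist -0.0 then travel [ 0.  -0.   1.6]
target [0.5347 0.0242 0.1577] twist -0.0 then travel [0.58 0.   1.  ]
target [0.5439 0.022  0.1412] twist -0.0 then travel [0.38 0.   0.66]
```

View pics/f1.png

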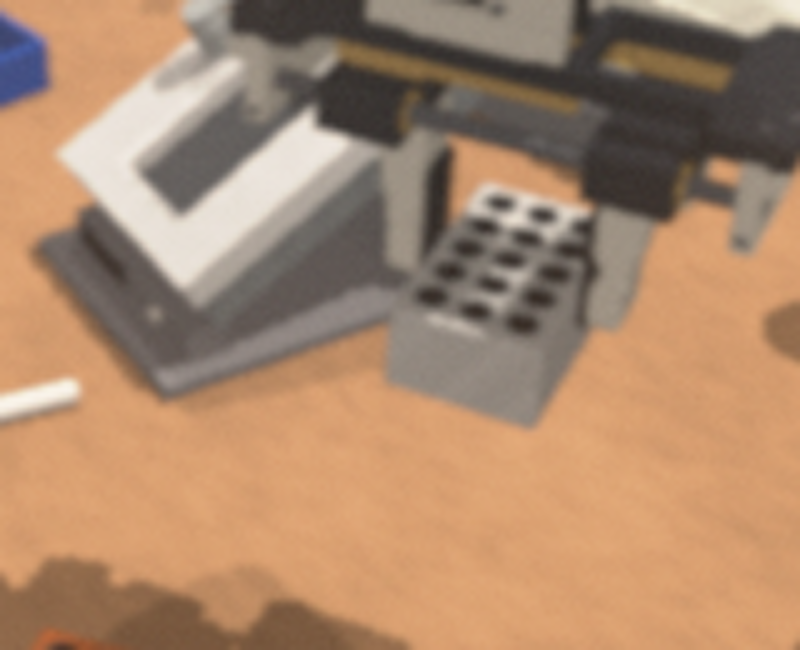

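Fresh is held flat between the pads. I'll carry it over to the slope, shifted sideways to stay clear of the pivot post.

Emit:
{"op": "play_rows", "data": {"travel": [[0,0,0],[0,0,0],[0,0,0],[0,0,0],[0.08,-0.9,0],[0.08,-0.95,0],[0.08,-0.95,0],[0.08,-0.95,0]], "twist": [0.9,1,1,0.91,0,0,0,0]}}

```text
t: 19.77
eef_pos: [0.4611, -0.1529, 0.2215]
ee_rot: [-3.141, 0.002, -0.236]
force: [-0.1, 0.5, -3.8]
width: 0.0559
gripper_force: 20.0
```

Emit:
{"op": "play_rows", "data": {"travel": [[0.08,-0.95,0],[0.08,-0.95,0],[0.08,-0.95,0],[0.08,-0.95,0],[0.08,-0.95,0],[0.08,-0.95,0],[0.08,-0.95,0],[0.08,-0.95,0]], "twist": [0,0,0,0,0,0,0,0]}}

```text
t: 20.78
eef_pos: [0.5212, 0.028, 0.2216]
ee_rot: [3.141, 0.001, -0.236]
force: [-0.8, -0.1, -4.1]
width: 0.0559
gripper_force: 20.0
```

Emit:
{"op": "play_rows", "data": {"travel": [[0,0,0.6],[0,0,0.6],[0,0,0.4],[0.18,0,0.31],[0.18,0,0.31],[0.14,0,0.24],[0,0,0],[0,0,0]], "twist": [0,0,0,0,0,0,0,0]}}

```text
t: 21.78
eef_pos: [0.5339, 0.0243, 0.161]
ee_rot: [-3.142, -0.0, -0.235]
force: [-0.2, 0.2, -3.4]
width: 0.0558
gripper_force: 20.0
```

```bash
python3 - <<'E'
from h import *
s=arm.get_state(); print(s["t"],s["eef_pos"],s["ee_rot"],s["width"],s["force"],s["moment"])
print(RP.T@(s["eef_pos"]-[0,0,.012]-P0)*1000)
a=go(pk(15,-15,14+27)+[0,0,.012],PY)
E
```

```text
21.775 [0.53389172 0.02433896 0.16099397] [-3.14152576e+00 -2.08723664e-04 -2.35385495e-01] 0.05575399595713286 [-0.18459268  0.24759502 -3.36555479] [-0.00868288 -0.02644732  0.03826228]
[ 15.99425393 -15.03636634  63.27394306]
target [0.5439 0.022  0.1412] twist 0.0 then travel [ 0.41 -0.    0.79]
```

Emit:
{"op": "play_rows", "data": {"travel": [[0.47,0,-0.14],[0,0,0],[-0.06,0,0.17],[-0.06,0,0.17],[-0.06,0,0.17],[-0.03,0,0.18],[-0.03,0,0.18],[-0.02,0,0.18]], "twist": [0,0,0,0,0,0,0,0], "newtons": 8}}

```text
t: 22.78
eef_pos: [0.5392, 0.0231, 0.1381]
ee_rot: [3.142, -0.001, -0.235]
force: [-4.3, -0.2, 10.7]
width: 0.0561
gripper_force: 8.0
```

Emit:
{"op": "play_rows", "data": {"travel": [[0,0,0]], "twist": [0]}}

```text
t: 22.9
eef_pos: [0.5392, 0.0231, 0.138]
ee_rot: [3.142, -0.001, -0.235]
force: [-0.6, 1.9, -2.1]
width: 0.0559
gripper_force: 8.0
```

```bash
python3 - <<'E'
from h import *
s=arm.get_state(); print(s["t"],s["eef_pos"],s["ee_rot"],s["width"],s["force"],s["moment"])
print(RP.T@(s["eef_pos"]-[0,0,.012]-P0)*1000)
f=imaging.grab_frame("side"); cv2.imwrite("pics/p1.png",crop(f,[285,205,100,85],6,0)[0][:,:,::-1])
E
```

```text
22.9 [0.53922659 0.02309941 0.13804072] [ 3.14158189e+00 -6.09501194e-04 -2.35116348e-01] 0.05591740846755081 [-0.62422953  1.93526722 -2.09841192] [0.27514049 0.11153492 0.02707733]
[  9.26069249 -14.99418695  40.65743751]
```

View pics/p1.png

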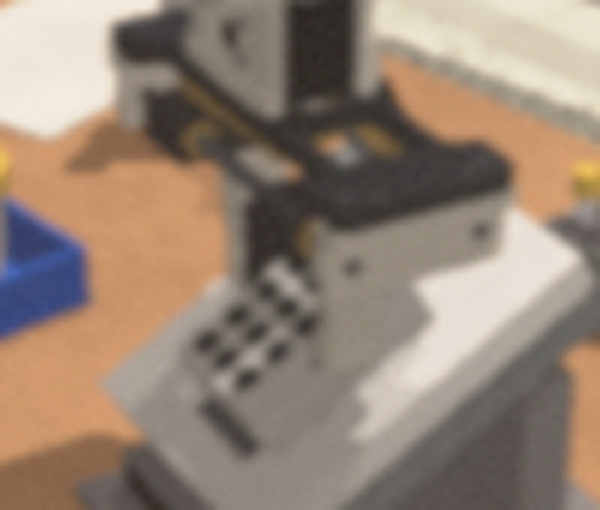

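Emit:
{"op": "play_rows", "data": {"travel": [[0,0,0],[0,0,0],[-0.1,0,-0.17],[-0.18,0,-0.32],[-0.15,-0.3,0.09],[-0.15,-0.3,0.08],[0,0,0],[0,0,0]], "twist": [0,0,0,0,0,0,0,0], "newtons": 20}}

```text
t: 23.95
eef_pos: [0.5282, 0.0413, 0.1459]
ee_rot: [3.141, 0.0, -0.235]
force: [0.4, -1.4, -3.3]
width: 0.0562
gripper_force: 20.0
```

```bash
python3 - <<'E'
from h import *
s=arm.get_state(); print(s["t"],s["eef_pos"],s["width"],s["force"])
C=RP.T@(s["eef_pos"]-[0,0,.012]-P0)*1000; print(C)
f=imaging.grab_frame("side")
b=models.silhouettes("fresh","side"); print([(round(d["confidence"],2),np.round(d["extent"]).tolist()) for d in b])
w=wells(f,[279,218,34,38],1.0,12,90)[0]; print(np.round(w,1).tolist())
w=wells(f,[279,218,34,38],1.0,12,75)[0]; print(np.round(w,1).tolist())
ii=[(i,j) for i in range(-2,3) for j in (-1,0,1)]
B=np.array([-.8,0,-27])+C
q=proj(f,[pk(*(B+[16.5*i,16.5*j,34])) for i,j in ii]); print([(k,np.round(v,1).tolist()) for k,v in zip(ii,q)])
im,x0,y0,k=crop(f,[282,212,70,70],8,0)
for v in q: cv2.circle(im,(int((v[0]+.5-x0)*k),int((v[1]+.5-y0)*k)),6,(255,0,0),1)
cv2.imwrite("pics/i1.png",np.ascontiguousarray(im[:,:,::-1]))
E
```

```text
23.95 [0.52818961 0.041295   0.14589872] 0.056151935217199654 [ 0.4367442  -1.41677559 -3.34418778]
[ 0.21190467  0.11642825 54.95539713]
[(0.93, [264.0, 345.0, 50.0, 42.0]), (0.72, [277.0, 218.0, 43.0, 30.0])]
[[266.2, 210.4, 6.8], [277.1, 211.8, 8.2], [269.0, 212.9, 6.9], [272.5, 216.2, 5.1], [263.8, 217.3, 6.2], [267.4, 220.8, 4.8]]
[[270.9, 206.1, 2.9], [274.0, 208.8, 2.9], [266.1, 210.3, 2.6], [277.1, 211.9, 3.1], [269.1, 213.0, 3.0], [261.0, 214.7, 2.3], [272.4, 216.2, 1.8], [263.9, 217.3, 2.1], [267.2, 220.7, 1.7]]
[((-2, -1), [268.1, 220.2]), ((-2, 0), [265.0, 217.1]), ((-2, 1), [262.0, 214.2]), ((-1, -1), [273.2, 215.8]), ((-1, 0), [270.1, 212.8]), ((-1, 1), [267.0, 209.9]), ((0, -1), [278.4, 211.4]), ((0, 0), [275.2, 208.5]), ((0, 1), [272.0, 205.7]), ((1, -1), [283.5, 207.1]), ((1, 0), [280.2, 204.2]), ((1, 1), [277.0, 201.4]), ((2, -1), [288.6, 202.8]), ((2, 0), [285.2, 200.0]), ((2, 1), [282.0, 197.2])]
```

View pics/i1.png

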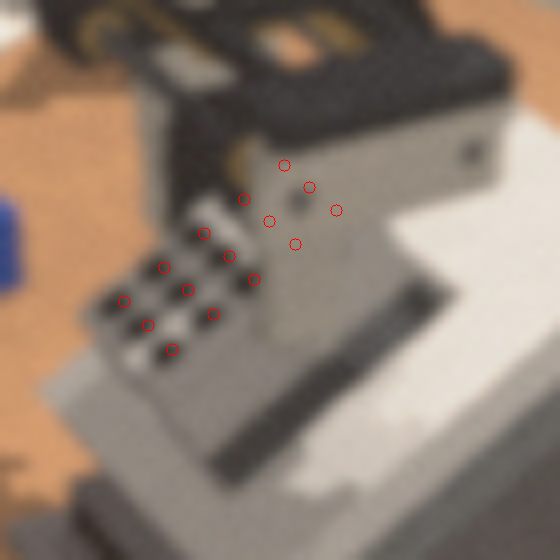

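```bash
python3 - <<'E'
from h import *
f=imaging.grab_frame("side"); g=imaging.grab_frame("top")
print(proj(f,pk(0,0,34)),"obs 280.03 215.38"); print(proj(g,pk(0,0,34)),"obs",np.mean([[264.4,198.4],[274,200.5],[262.7,207.4],[272.1,209.5],[261,216.2],[270.3,218.2]],0))
b=proj(f,pk(-.6,.1,62))[0]
for d in np.eye(3): print(proj(f,pk(*(np.array([-.6,.1,62])+d)))[0]-b)
E
```

```text
[[280.33908653 215.37449472]] obs 280.03 215.38
[[267.154233   208.62113008]] obs [267.41666667 208.36666667]
[ 0.30648609 -0.26028469]
[-0.1912728  -0.17531723]
[-0.18166387 -0.25511035]
```

Emit:
{"op": "play_rows", "data": {"travel": [[0.09,0.03,-0.05],[0,0,0],[0.1,0,0.17],[0.1,0,0.17],[0.08,0,0.14],[0,0,0]], "twist": [0,0,0,0,0,0]}}

```text
t: 24.9
eef_pos: [0.537, 0.0381, 0.1348]
ee_rot: [3.141, 0.001, -0.235]
force: [-0.4, 0.4, -3.5]
width: 0.0558
gripper_force: 20.0
```

Emit:
{"op": "play_rows", "data": {"travel": [[0.07,0,0.12],[0.07,0,0.12],[0.06,0,0.1],[0.06,0,0.1],[0,0,0]], "twist": [0,0,0,0,0], "newtons": 12}}

```text
t: 25.52
eef_pos: [0.5434, 0.0366, 0.1241]
ee_rot: [3.141, 0.0, -0.235]
force: [-0.4, 0.3, -3.2]
width: 0.0561
gripper_force: 12.0
```

```bash
cat > chk.py <<'E'
from h import *
s=arm.get_state(); print(s["t"],s["eef_pos"],s["width"],s["force"],s["moment"])
C=RP.T@(s["eef_pos"]-[0,0,.012]-P0)*1000; print("C",C)
f=imaging.grab_frame("side")
w=wells(f,[279,222,40,44],1.0,12,80)[0]; print(np.round(w,1).tolist())
ii=[(i,j) for i in range(-2,3) for j in (-1,0,1)]
q=proj(f,[pk(16.5*i,16.5*j,34) for i,j in ii])-[.3,0]; print("seated pred",[(k,np.round(v,1).tolist()) for k,v in zip(ii,q)])
E
python3 chk.py
```

```text
25.525 [0.54337685 0.03663591 0.12406048] 0.0560793721466248 [-0.40017006  0.26895868 -3.24408462] [ 0.00793734  0.03470929 -0.00796032]
C [ 3.02416517 -0.86250229 28.11510902]
[[276.6, 212.2, 4.5], [279.8, 215.2, 3.3], [272.0, 216.4, 3.9], [283.0, 218.0, 3.8], [274.9, 219.1, 3.9], [267.0, 220.6, 3.7], [278.4, 222.4, 3.1], [269.9, 223.3, 3.1], [273.3, 226.8, 2.2]]
seated pred [((-2, -1), [273.2, 226.9]), ((-2, 0), [270.1, 223.9]), ((-2, 1), [267.1, 220.9]), ((-1, -1), [278.2, 222.6]), ((-1, 0), [275.1, 219.6]), ((-1, 1), [272.0, 216.7]), ((0, -1), [283.2, 218.3]), ((0, 0), [280.0, 215.4]), ((0, 1), [276.9, 212.5]), ((1, -1), [288.2, 214.1]), ((1, 0), [285.0, 211.2]), ((1, 1), [281.8, 208.3]), ((2, -1), [293.2, 209.8]), ((2, 0), [289.9, 206.9]), ((2, 1), [286.7, 204.2])]
```

Emit:
{"op": "play_rows", "data": {"travel": [[0.02,0,0.03],[0.02,0,0.03],[0,0,0]], "twist": [0,0,0], "newtons": 5}}

```text
t: 25.95
eef_pos: [0.5444, 0.0365, 0.1229]
ee_rot: [-3.142, -0.0, -0.235]
force: [0.5, -0.6, -1.6]
width: 0.056
gripper_force: 5.2
```

```bash
python3 chk.py | head -3
```

```text
25.95 [0.54440598 0.03647521 0.1229354 ] 0.05604869098064836 [ 0.47833029 -0.60952046 -1.62104855] [-0.01983905  0.27709359  0.03140702]
C [ 3.36071973 -0.77812707 26.62167049]
[[276.9, 212.6, 3.3], [280.1, 215.4, 4.1], [272.2, 216.6, 4.0], [283.5, 218.2, 4.5], [275.1, 219.4, 3.4], [267.4, 220.9, 4.4], [278.8, 222.7, 3.0], [270.1, 223.6, 3.5], [273.6, 227.1, 3.0]]
```

Emit:
{"op": "play_rows", "data": {"travel": [[0,0,0],[0,0,0],[0,0,0],[0,0,0],[0,0,0]], "twist": [0,0,0,0,0], "fingers": 1}}

```text
t: 26.62
eef_pos: [0.5436, 0.0361, 0.1225]
ee_rot: [3.141, 0.001, -0.235]
force: [-6.1, -2.7, 0.7]
width: 0.0877
gripper_force: 2.1
```

```bash
python3 chk.py | head -3
```

```text
26.625 [0.54364148 0.03613921 0.12252228] 0.08772470758327322 [-6.10318608 -2.69368377  0.72190313] [-0.767085    1.66044208  0.12525275]
C [ 2.5784644  -1.28356127 26.59627122]
[[277.0, 212.6, 2.9], [280.0, 215.5, 3.6], [272.2, 216.6, 3.8], [283.3, 218.5, 3.3], [275.1, 219.3, 3.4], [267.4, 220.9, 4.1], [278.5, 222.4, 1.2], [270.2, 223.6, 3.7], [273.3, 226.9, 1.0]]
```

Emit:
{"op": "play_rows", "data": {"travel": [[-0.15,0,0],[-0.3,0,-0.5],[-0.3,0,-0.7],[0,0,-1],[0,0,-1],[0,0,-1],[0,0,-0.5],[0,0,0]], "twist": [0,0,0,0,0,0,0,0]}}

```text
t: 27.68
eef_pos: [0.5265, 0.0412, 0.2417]
ee_rot: [-3.14, -0.002, -0.235]
force: [0.3, 0.4, -0.8]
width: 0.0879
gripper_force: 0.0
```

```bash
cat > seat.py <<'E'
from h import *
s=arm.get_state(); print(s["t"],s["eef_pos"],s["ee_rot"],s["force"])
F={c:imaging.grab_frame(c) for c in("side","top")}
ys=np.arange(-.5,.2,.1)
O=[]
for c,e,lo,hi,thr in(("side",[282,219,40,38],1.,12,85),("top",[268,208,28,38],3,20,90)):
    w=wells(F[c],e,lo,hi,thr)[0]; print(c,len(w)); 
    if len(w)>8: O.append((F[c],w[:,:2]))
for nm,o in (("both",O),("side",O[:1])):
    p,r=fitgrid(o,5,3,np.pi/6,(*P0,ys),[0,1,2,3,6],(.0165,.0165)); print(nm,np.round(p,4),r,"in pocket mm",np.round(RP.T@(p[:3]-P0)*1000,2))
im,x0,y0,k=crop(F["side"],[282,205,80,75],9,0)
cv2.imwrite("pics/seat.png",im[:,:,::-1])
E
python3 seat.py
```

```text
27.675 [0.5264638  0.04116242 0.24165066] [-3.13982839e+00 -2.18352585e-03 -2.35143424e-01] [ 0.26040404  0.39503803 -0.76587078]
side 4
top 0Traceback (most recent call last):
  File "seat.py", line 10, in <module>
    p,r=fitgrid(o,5,3,np.pi/6,(*P0,ys),[0,1,2,3,6],(.0165,.0165)); print(nm,np.round(p,4),r,"in pocket mm",np.round(RP.T@(p[:3]-P0)*1000,2))
        ~~~~~~~^^^^^^^^^^^^^^^^^^^^^^^^^^^^^^^^^^^^^^^^^^^^^^^^^^
  File "h.py", line 39, in fitgrid
    s=least_squares(res,p[free]); p[free]=s.x
    return func(*args, **kwargs)
    vector_fun = VectorFunction(
        fun_wrapped,
    ...<6 lines>...
        workers=workers
    )
    self._update_fun()
    ~~~~~~~~~~~~~~~~^^
    self.f = self.fun_wrapped(xp_copy(self.x))
             ~~~~~~~~~~~~~~~~^^^^^^^^^^^^^^^^^
    return np.atleast_1d(self.fun(x))
                         ~~~~~~~~^^^
    return self.f(x, *self.args, **self.kwargs)
           ~~~~~~^^^^^^^^^^^^^^^^^^^^^^^^^^^^^^
  File "h.py", line 38, in res
    return np.concatenate([(proj(f,P)[a]-o[b]).ravel() for (f,o),(a,b) in zip(obs,A)])
           ~~~~~~~~~~~~~~^^^^^^^^^^^^^^^^^^^^^^^^^^^^^^^^^^^^^^^^^^^^^^^^^^^^^^^^^^^^^
ValueError: need at least one array to concatenate
```

Emit:
{"op": "play_rows", "data": {"travel": [[0,-0.8,-0.3],[0,-1,0],[0,-1,0],[0,-1,0],[0,-1,0],[0,-1,0],[0,-1,0],[0,-1,0]], "twist": [0,0,0,0,0,0,0,0], "fingers": 0.42}}

```text
t: 28.78
eef_pos: [0.572, 0.2321, 0.2478]
ee_rot: [3.141, 0.0, -0.235]
force: [0.5, 0.1, -0.1]
width: 0.037
gripper_force: 0.0
```

```bash
python3 seat.py
```

```text
28.775 [0.5719923  0.23210752 0.24775362] [ 3.14149053e+00  5.40392369e-06 -2.35263318e-01] [ 0.50669649  0.0605327  -0.12044975]
side 0
top 15
both [ 0.5554  0.0335  0.0837 -0.2322  0.0165  0.0165  0.5179] 0.0333136614327926 in pocket mm [-0.42 -1.07 -2.67]
side [ 0.5554  0.0335  0.0837 -0.2322  0.0165  0.0165  0.5179] 0.0333136614327926 in pocket mm [-0.42 -1.07 -2.67]
```

```bash
cat > kp.py <<'E'
from h import *
def knob(th,h=8): return pk(34+66*np.sin(th),50-66*np.cos(th),58.5)+[0,0,h/1000]
def plan(ths,s=None):
    s=s or arm.get_state(); e=s["eef_pos"]; y=s["ee_rot"][2]
    for th in ths:
        T=knob(th); yn=PY+th-np.pi/2; d=T-e; c,n=np.cos(y),np.sin(y)
        print(round(th,2),np.round([c*d[0]+n*d[1],n*d[0]-c*d[1],-d[2]],4)/.025,"tw",round((y-yn)/.15,2)); e,y=T,yn
E
python3 - <<'E'
from kp import *
F=imaging.grab_frame("top")
im,x0,y0,k=crop(F,[255,174,16,20],6,2); n,L,s,c=cv2.connectedComponentsWithStats((im.max(2)<75).astype(np.uint8)); i=1+np.argmax(s[1:,4]); print("knob top now",c[i]/k+[x0-.4,y0-.4],s[i][4]/36,"pred",proj(F,knob(1.469,0)))
T=knob(1.469); st=go([*T[:2],.25],PY-.1); go(T,PY-.1,st)
plan(np.arange(1.469,-.08,-.14),{"eef_pos":T,"ee_rot":[0,0,PY-.1]})
E
```

```text
knob top now [256.83499104 175.62542563] 41.333333333333336 pred [[256.84140539 175.41187259]]
target [0.6203 0.0636 0.25  ] twist 0.68 then travel [ 4.05  5.72 -0.11]
target [0.6203 0.0636 0.1947] twist -0.0 then travel [ 0.   -0.    2.21]
1.47 [ 0. -0. -0.] tw 0.01
1.33 [-0.016  0.368  0.032] tw 0.93
1.19 [-0.012  0.364  0.056] tw 0.93
1.05 [-0.004  0.36   0.08 ] tw 0.93
0.91 [-0.     0.356  0.104] tw 0.93
0.77 [0.    0.348 0.124] tw 0.93
0.63 [0.   0.34 0.14] tw 0.93
0.49 [-0.     0.336  0.156] tw 0.93
0.35 [-0.004  0.328  0.168] tw 0.93
0.21 [-0.008  0.324  0.176] tw 0.93
0.07 [-0.016  0.32   0.184] tw 0.93
-0.07 [-0.024  0.32   0.184] tw 0.93
```

Emit:
{"op": "play_rows", "data": {"travel": [[0,0,0],[0.58,0.82,0],[0.58,0.82,0],[0.58,0.82,0],[0.58,0.82,0],[0.58,0.82,0],[0.58,0.81,0],[0.57,0.81,0]], "twist": [0.68,0,0,0,0,0,0,0]}}

```text
t: 29.92
eef_pos: [0.6199, 0.0608, 0.248]
ee_rot: [-3.142, -0.0, -0.338]
force: [-0.2, 0.7, 0.6]
width: 0.0367
gripper_force: 0.0
```

Emit:
{"op": "play_rows", "data": {"travel": [[0,0,0],[0,0,0.3],[0,0,0.5],[0,0,0.5],[0,0,0.4],[0,0,0.3],[0,0,0.1],[0,0,0]], "twist": [0,0,0,0,0,0,0,0]}}

```text
t: 30.92
eef_pos: [0.6199, 0.062, 0.1954]
ee_rot: [3.142, -0.0, -0.337]
force: [1.0, -0.6, 0.3]
width: 0.0364
gripper_force: 0.0
```

```bash
python3 - <<'E'
from kp import *
s=arm.get_state(); print(s["t"],s["eef_pos"],s["force"],s["width"]); go(knob(1.469),PY-.1)
E
```

```text
30.925 [0.6199403  0.06198806 0.19535302] [ 0.98257492 -0.58997474  0.32713686] 0.03639938993159998
target [0.6203 0.0636 0.1947] twist -0.01 then travel [-0.01 -0.06  0.03]
```

Emit:
{"op": "play_rows", "data": {"travel": [[-0.02,0.37,0.03],[-0.01,0.36,0.06],[0,0.36,0.08],[0,0.36,0.1],[0,0.35,0.12],[0,0.34,0.14],[0,0.34,0.16],[0,0,0]], "twist": [0.93,0.93,0.93,0.93,0.93,0.93,0.93,0]}}

```text
t: 31.92
eef_pos: [0.5785, 0.0185, 0.1786]
ee_rot: [-3.141, 0.0, -1.313]
force: [0.5, 0.3, 0.2]
width: 0.0367
gripper_force: 0.0
```

```bash
python3 - <<'E'
from kp import *
s=arm.get_state(); print(s["t"],s["eef_pos"],s["force"],s["ee_rot"]); print("want",knob(.49)); plan([.35,.21,.07,-.05,-.12])
E
```

```text
31.925 [0.57851433 0.01846274 0.17856312] [0.4946354  0.30188773 0.17549573] [-3.14087581e+00  4.91259047e-05 -1.31296076e+00]
want [0.57911848 0.0204591  0.17739314]
0.35 [-0.076  0.284  0.216] tw 0.96
0.21 [-0.008  0.324  0.176] tw 0.93
0.07 [-0.016  0.32   0.184] tw 0.93
-0.05 [-0.016  0.272  0.16 ] tw 0.8
-0.12 [-0.008  0.16   0.092] tw 0.47
```

Emit:
{"op": "play_rows", "data": {"travel": [[-0.08,0.28,0.2],[-0.01,0.32,0.18],[-0.02,0.32,0.18],[-0.02,0.27,0.16],[0,0,0]], "twist": [0.96,0.93,0.93,0.4,0]}}

```text
t: 32.55
eef_pos: [0.5489, 0.0205, 0.1604]
ee_rot: [-3.141, 0.0, -1.793]
force: [0.5, -0.1, 0.4]
width: 0.0368
gripper_force: 0.0
```

Emit:
{"op": "play_rows", "data": {"travel": [[0,0.08,0.05],[0,0.08,0.05],[0,0,0]], "twist": [0,0,0]}}

```text
t: 32.92
eef_pos: [0.5472, 0.0213, 0.1591]
ee_rot: [-3.137, 0.001, -1.795]
force: [6.7, -4.0, 3.4]
width: 0.0369
gripper_force: 3.0
```

```bash
python3 - <<'E'
from kp import *
s=arm.get_state(); print(s["t"],s["eef_pos"],s["force"],s["ee_rot"]); print("want",knob(0),RP.T@(s["eef_pos"]-knob(0))*1000); 
f=imaging.grab_frame("side"); im,x0,y0,k=crop(f,[290,195,80,75],8,0)
w=wells(f,[285,195,60,60],10,80,60)[0]; print(np.round(w,1).tolist(),"pred knob",proj(f,knob(0,0)),proj(f,knob(.15,0)))
E
```

```text
32.925 [0.5472247  0.021266   0.15907919] [ 6.67339202 -3.96133986  3.41151172] [-3.13692644e+00  1.01852400e-03 -1.79467456e+00]
want [0.55114842 0.01919794 0.16186249] [-5.11425501  1.09330917 -0.26115523]
[[308.8, 180.6, 40.9], [281.4, 188.1, 46.3]] pred knob [[289.56237931 203.18168163]] [[292.43281808 200.48081303]]
```

Emit:
{"op": "play_rows", "data": {"travel": [[0,0.04,0.02],[0,0,0],[0,-0.1,-0.06],[0,-0.14,-0.08],[0,0,-0.3],[0,0,-0.7],[0,0,-1],[0,0,-1]], "twist": [0,0,0,0,0,0,0,0]}}

```text
t: 33.98
eef_pos: [0.5493, 0.0202, 0.2364]
ee_rot: [3.141, -0.0, -1.796]
force: [-0.5, 0.4, 0.5]
width: 0.037
gripper_force: 0.0
```

Emit:
{"op": "play_rows", "data": {"travel": [[1,0,-0.5],[1,0,0],[1,0,0],[1,0,0],[1,0,0],[1,0,0],[1,0,0],[0,0,0]], "twist": [0,0,0,0,0,0,0,0]}}

```text
t: 34.98
eef_pos: [0.5098, -0.1514, 0.2482]
ee_rot: [3.141, -0.0, -1.798]
force: [-0.1, 0.3, 0.7]
width: 0.0368
gripper_force: 0.0
```

```bash
python3 - <<'E'
from kp import *
s=arm.get_state(); print(s["t"],s["eef_pos"],s["force"])
F={c:imaging.grab_frame(c) for c in("side","top")}
for c in F: print(c,"pred 0",proj(F[c],knob(0,0)),".15",proj(F[c],knob(.15,0)))
w=wells(F["side"],[290,200,40,40],10,80,60)[0]; print(np.round(w,1).tolist())
w=wells(F["top"],[274,205,24,34],8,80,75)[0]; print(np.round(w,1).tolist())
im=np.hstack([cv2.resize(crop(F["side"],[245,205,160,90],5,0)[0],(800,450))]); im2=cv2.resize(crop(F["top"],[215,205,190,110],4,0)[0],(760,440))
im=cv2.resize(im,(400,225)); A=np.vstack([cv2.resize(crop(F["side"],[245,205,160,60],5,0)[0],(800,300)),cv2.resize(crop(F["top"],[215,210,192,72],4,0)[0],(800,300))])
cv2.imwrite("pics/end.png",A[:,:,::-1])
E
```

```text
34.975 [ 0.50980241 -0.15135056  0.24817748] [-0.0633589   0.26602576  0.72683838]
side pred 0 [[289.56237931 203.18168163]] .15 [[292.43281808 200.48081303]]
top pred 0 [[274.04437191 202.35172522]] .15 [[274.45455376 199.03116218]]
[[289.6, 204.1, 23.1]]
[]
```

View pics/end.png

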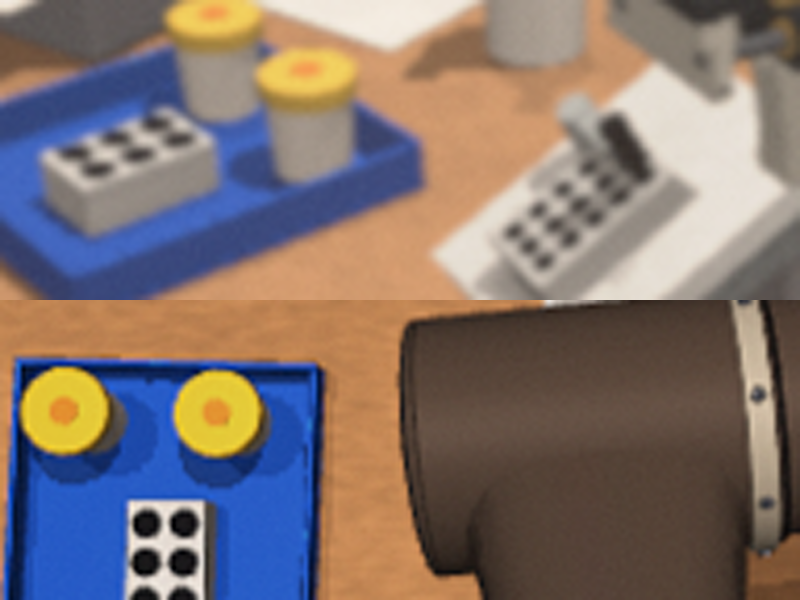

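The picture shows the six-well insert flat in the tub, the fresh insert seated and the bar across it. The knob is at (289.6, 204.1) px against a predicted (289.6, 203.2) when shut, so I'll hand in.

```bash
python3 -c "
from station import arm
print(arm.job_done())"
```

```text
the job is handed in; nothing more can be done
None
```

I handed the job in at about 35 s with all three steps done as far as the cameras and forces show, though no verdict came back: six-well insert flat in the tub, fifteen-well insert seated in the pocket, keeper shut against its stop; the spare and cups were never touched.

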